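Wedge a rocking slide-drying plate until it stands firm

ROBOT

A 6-joint arm with a two-finger parallel gripper is mounted at the origin on a cart in front of the work surface, level with it; the furniture and walls round the work are solid. World frame = base frame: x ahead of the robot, y to its left, z up, the work surface at z = 0. Lengths are in m, angles in rad, forces in N, time in s.
With the tool pointing down it reaches from about 0.4 to 0.825 m from the base axis. Payload 7 kg.
Tool frame: the origin (TCP) lies at the very end of the fingers, on their centre line; the grasp point (between the pads) lies 19 mm behind it (arm.grip_point_offset is the distance from the TCP to the grasp point, in m); z points along the fingers, y is the line along which they close (so a half turn about z gives the same grasp; the last joint's range is limited). The gripper opens to 88 mm and grips with 3 to 60 N. Pads are 19 mm wide; open, the fingers measure 130 mm over their backs; the gripper's body (78 mm by 193 mm) begins 47 mm behind the grasp point.
Start: joints at [-0.886, 0.359, 0.012, 0, -1.224, -0.288], TCP at [0.261, -0.623, 0.227] pointing down, gripper open.
Joint ranges: [-3.07, 3.07], [-1.43, 2.12], [-1.02, 1.25], [-3.03, 1.67], [-3.05, -0], [-3.03, 3.03]. Speed limits (rad/s): [2.39, 2.39, 3.01, 3.14, 3.14, 3.14].

INTERFACE

Orientations are given as [roll, pitch, yaw] about the fixed x, y, z axes, in that order (R = Rz(yaw) Ry(pitch) Rx(roll)).
In Python, from station import arm, cams gives the robot as it stands.
- The arm moves only by the shell command python3 -m handwheel 'ROWS' [FORCE]. ROWS is JSON, a list that holds one entry, the list of rows, each a list of 7 numbers: the shift along the tool's x, y, z normalised to -1 to 1, where 1 is 0.08 m, then the turn, a rotation vector about the tool's x, y, z normalised to -1 to 1, where 1 is 0.5 rad, then the closure in counts, from 0 (fully open) to 255 (shut). In form: [[[x, y, z, wx, wy, wz, hand], ...]]. A call has 1 to 5 rows; each row is the pose to reach, as a shift and turn from the pose commanded when the call began, along the tool's axes at that moment; what a row does not reach only later rows make up. A row lasts 1/8 s, in which the tool goes at most 62.5 mm and 10.7 degrees, less where a joint would pass 70% of its speed; a pose out of reach is approached as far as the arm can. A call with a number of a shift or a turn outside -1 to 1 is refused whole. A call with a gripper value outside its range is refused whole. The fingers move at their own pace and stop on an object; FORCE is the grip in N (left out, the last holds). Time passes only in rows, so rows that repeat a pose let the fingers close. It gives the time, the measured TCP pose, the force, the opening and the grip force at its end, in the units of the state.
- arm.get_state(): the state, without advancing time (a new reading comes with each control period).
- cams.grab_frame(name): name is "scene" or "top" or "wrist"; returns the picture (480x640x3 uint8, blue, green, red); there is no depth.
- cams.camera_info(name): a dict with "camera_matrix" (3x3 intrinsics, pixels), "R" (3x3) and "t" (3): a world point X has camera coordinates R X + t; the wrist camera has in their place "hand_eye" (4x4, takes a point from camera to tool coordinates, whose origin is the TCP and whose axes are the flange's). Camera axes: x right, y down, z forward; pixel columns grow to the right and rows downward; lengths in m; the calibration is good to about 2 mm. The wrist camera is an equidistant fisheye: a pixel r from the principal point sees the ray r / f radians off the axis. A picture is of the moment at which its call begins: read the wrist's pose just before it. camera_info takes no time and is no camera call.
- arm.job_done(): hands the job in; it is judged then, once.
The state is a dict: "t": time; "q": joint angles; "qd": joint speeds; "joint_efforts": joint torques, N m; "eef_pos": TCP position; "ee_rot": TCP orientation; "force": force on the tool from outside, world axes, zero at the start; "moment": the same for the moment, N m; "width": finger opening in m; "gripper_force": force on a finger pad.
Only numpy, scipy, OpenCV 4.12 (cv2) and the standard library are available. Lean on these libraries where they do the work, as an engineer would, in place of code of your own. Each camera call takes 0.05 s, during which the arm holds its last target. There are 200 camera calls.

TASK

The slide-drying plate rocks because its near-left foot is too short. Press down on that corner with the fingertips to feel it rock and let it come back, then push the wedge thin end first under that foot until it is snug and the plate stands level and no longer rocks under your press; push the wedge further if it still does. Only touch, never lift or carry anything, do not shove the plate out of its place, leave the bottle, dish and pen alone, and finish while holding a firm press of about 6 N on that corner.

Things in the scene. Friction and masses are not known exactly. Their poses are not given: they have to be found in the camera images.
- drying_plate: White low slide-drying plate, 200 (x) x 260 (y) x 60 mm high, about 3.5 kg, loose, aluminium top with four slides (fixed), knob strip along its near edge (-x). Origin: centre of the footprint, at the soles; x to its far side, y to its left, z up. Four round feet, diameter 20, 16 high, at x +-75, y +-105 mm; its underside is 16 mm above the worktop.
- loose_corner (a point): Press here: flat white top straight above the short near-left foot, 60 mm above the worktop, 25 mm in from both sides. About 1 to 1.6 N here tips the plate 0.03 to 0.07 rad (point sinks 4 to 8 mm) until the short foot lands; let go, it comes back level. Pushing the wedge against the foot with up to 9 N neither lifts nor shifts the plate.
- under_foot (a point): Point on the worktop straight under the centre of the short near-left foot (-x, +y), fixed in the plate's frame: the wedge goes here. That foot is 4 to 8 mm too short, different each time; this point does not show how much.
- wedge: Loose grey plastic wedge with dark cross ribs, 36 wide (x), 110 mm long (y), 70 g: 2 mm thick at the thin end (-y), 18 mm at the tail (+y). Origin: centre of its underside. Lies left of the plate, thin end toward the short foot, to be pushed in the plate's -y. Slides with under 1 N; resists firmly on meeting the foot, 14 to 41 mm of it then being past the foot's outer edge.
- wedge_tail (a point): Centre of the wedge's upright flat tail face (36 x 18 mm), 9 mm above the worktop: push here.
- wedge_tip (a point): Middle of the wedge's thin end, 1 mm above the worktop.
- stain_red: Bystander: small red stain bottle with white cap, 40 mm diameter, 88 mm high, upright, left of the plate and beyond the wedge. Origin: centre of its underside.
- petri_dish: Bystander: clear round dish, 60 mm diameter, 16 mm high, in front of the plate. Origin: centre of its underside.
- marker: Bystander: red and white marker pen, 135 mm long (y), 17 mm thick, lying left of the plate beyond the wedge. Origin: centre of its underside.

How it is judged:
On the way, in this order (a step that is already met when the one before it is completed fails the run):
1. the corner over the short foot is pressed down and the plate rocks: fingers on the plate within 60 mm of the corner point, plate tipped more than 0.02 rad (contact force between the fingers and drying_plate above 1 N and horizontal distance between the grasp point and loose_corner below 0.06 m and angle between drying_plate's own z axis and vertical above 0.02 rad and not (contact force between wedge and drying_plate above 0.3 N)), for 0.2 s.
2. the plate is let go and comes back level, before it is wedged (contact force between the fingers and drying_plate below 0.1 N and angle between drying_plate's own z axis and vertical below 0.01 rad), for 0.2 s.
At the end, for the whole second after the job is handed in: Fingers press the plate with 3 to 25 N within 60 mm of the corner point; it stays level within 0.010 rad and within 25 mm of its place; the wedge lies flat within 80 mm (centre) of the short foot, untouched, carrying over 1 N (contact force between the fingers and drying_plate between 3 and 25 N and horizontal distance between the grasp point and loose_corner below 0.06 m and angle between drying_plate's own z axis and vertical below 0.01 rad and contact force between wedge and drying_plate above 1 N and angle between wedge's own z axis and vertical below 0.04 rad and contact force between the fingers and wedge below 0.1 N and horizontal distance between wedge and under_foot below 0.08 m and distance of drying_plate from where it was at the start of the episode below 0.025 m and linear speed of drying_plate below 0.01 m/s); the arm keeps its last pose, push and grip.
It fails at once if the wedge is lifted more than 15 mm (height (world z) of wedge above 0.015 m).
It fails at once if the drying plate is lifted more than 15 mm (height (world z) of drying_plate above 0.015 m).
It fails at once if the drying plate is shoved more than 30 mm (distance of drying_plate from where it was at the start of the episode above 0.03 m).
It fails at once if the bottle, dish or marker pen is moved more than 20 mm (distance of any of stain_red, petri_dish, marker from where it was at the start of the episode above 0.02 m).
It also fails if it takes over 67 s, if anything falls off the work surface, if the arm or the gripper's body presses on something with over 40 N, if the wrist force passes 120 N, or if a joint passes its speed limit or range.

## Working session

There is one attempt and no reset: what is moved stays moved. The work goes in short steps, Python scripts to look and compute and a shell command to move; the robot and the scene stay as the last step left them, time stands still between calls to the robot, and variables do not carry over. Pictures are saved under pics/ and viewed, at most 10 in all, crops included, and the job is handed in when it is done.

```bash
ls; mkdir -p pics
python3 - <<'E'
from station import arm,cams
import cv2
print(arm.get_state())
for n in("scene","top"):
    cv2.imwrite(f"pics/{n}0.png",cams.grab_frame(n)); print(n,cams.camera_info(n))
print(cams.camera_info("wrist"))
E
```

```text
pics
{'t': 0.0, 'q': array([-8.85869911e-01,  3.59391773e-01,  1.10867746e-02, -3.66617927e-04,
       -1.22407161e+00, -2.88098239e-01]), 'qd': array([ 0.00107171,  0.00051087,  0.00020796, -0.00019088,  0.00052529,
       -0.00022283]), 'joint_efforts': array([-8.38932792e-04, -5.82712269e+01,  2.93046820e+01,  6.99698254e+00,
        6.74390380e-03, -1.74622232e-04]), 'eef_pos': array([ 0.26068788, -0.62212056,  0.22562869]), 'ee_rot': array([ 3.13997957e+00, -1.18608208e-04, -2.74488924e+00]), 'force': array([0.67826932, 0.48576352, 0.13299305]), 'moment': array([-0.00593613, -0.02903424, -0.11432111]), 'gripper_force': 0.0, 'width': 0.08755401761858156}
scene {'camera_matrix': array([[560.67977936,   0.        , 315.09979105],
       [  0.        , 560.67977936, 240.44042232],
       [  0.        ,   0.        ,   1.        ]]), 'R': array([[ 0.82297521, -0.56797037, -0.01102109],
       [-0.34097769, -0.47836522, -0.80925949],
       [ 0.45436331,  0.66975845, -0.58734794]]), 't': array([-0.42430657,  0.28177984,  0.73632119])}
top {'camera_matrix': array([[436.54640819,   0.  
[... 154 characters left out ...]
0.9996581 , -0.01598026],
       [-0.99820887,  0.02155802, -0.05580589],
       [ 0.05613131,  0.01479669, -0.99831375]]), 't': array([0.07550212, 0.54152738, 0.87818329])}
{'camera_matrix': array([[371.64829954,   0.        , 315.24397226],
       [  0.        , 371.64829954, 235.65270322],
       [  0.        ,   0.        ,   1.        ]]), 'hand_eye': array([[-7.30328675e-04, -9.69414787e-01, -2.45427051e-01,
         6.60652043e-02],
       [ 9.99999547e-01, -8.57669558e-04,  4.11972549e-04,
        -3.27184544e-04],
       [-6.09867592e-04, -2.45426639e-01,  9.69414975e-01,
        -1.58790329e-01],
       [ 0.00000000e+00,  0.00000000e+00,  0.00000000e+00,
         1.00000000e+00]])}
```

View pics/top0.png

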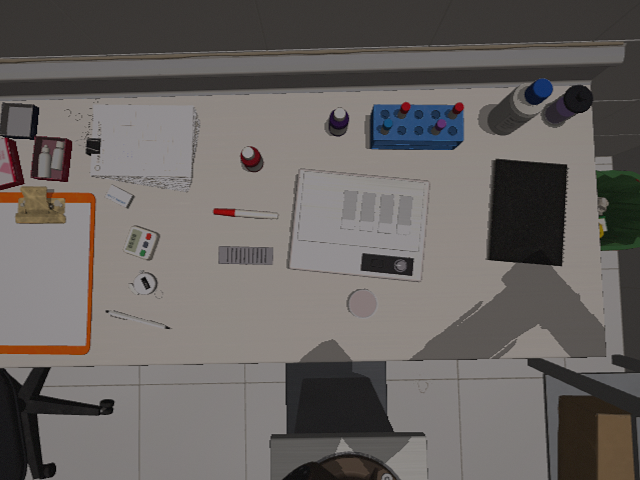

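View pics/scene0.png

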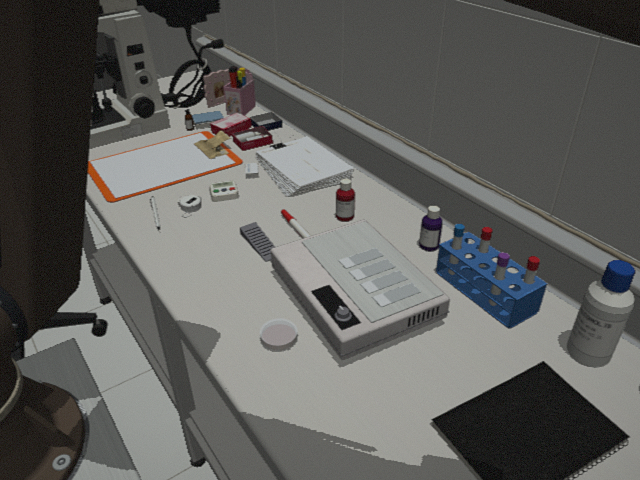

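Top view: plate spans about (290–428, 170–280), its near-left top corner at about (291, 270). The wedge is at (219–273, 247–265) with its tail on the left. The pen is at (214–278, 213), the bottle at (251, 158) and the dish at (362, 303). I'll zoom in on both views for accurate corners.

Run:
```python
import cv2,numpy as np
t=cv2.imread("pics/top0.png");s=cv2.imread("pics/scene0.png")
a=cv2.resize(t[160:310,205:440],(800,511),interpolation=cv2.INTER_CUBIC)
a=cv2.convertScaleAbs(a,alpha=1.3)
cv2.imwrite("pics/topz.png",a)
b=cv2.resize(s[200:370,225:460],(800,579),interpolation=cv2.INTER_CUBIC)
cv2.imwrite("pics/scz.png",cv2.convertScaleAbs(b,alpha=1.3))
```

```text
(no output)
```

View pics/topz.png

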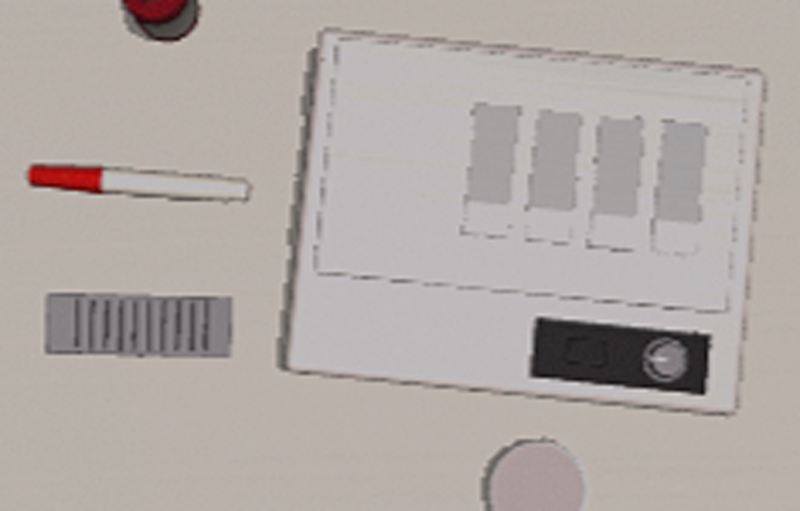

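View pics/scz.png

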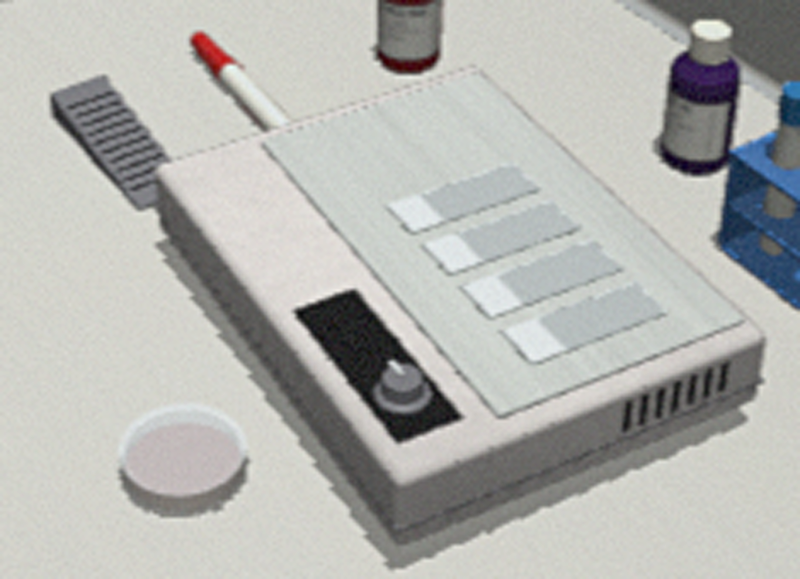

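Top zoom: plate corners at (322,30), (764,72), (737,412) and (287,370); wedge corners at (47,295), (232,297), (231,356) and (46,354). Scene zoom: plate top corners at (480,68), (762,345), (397,482) and (162,172).

```bash
cat > h.py <<'E'
import numpy as np,cv2
from station import arm,cams
def ray(n,p):
    c=cams.camera_info(n);K,R,t=c["camera_matrix"],c["R"],c["t"]
    d=R.T@np.linalg.solve(K,[p[0],p[1],1]);return -R.T@t,d/np.linalg.norm(d)
def plane(n,p,z):
    o,d=ray(n,p);return o+d*(z-o[2])/d[2]
def tri(pt,ps):
    o1,d1=ray("top",pt);o2,d2=ray("scene",ps)
    s=np.linalg.lstsq(np.c_[d1,-d2],o2-o1,rcond=None)[0]
    a,b=o1+s[0]*d1,o2+s[1]*d2;return (a+b)/2,np.linalg.norm(a-b)
E
python3 - <<'E'
from h import *
np.set_printoptions(precision=4,suppress=True)
k=235/800
T=[(322,30),(764,72),(737,412),(287,370)];S=[(480,68),(762,345),(397,482),(162,172)]
T=[(205+x*k,160+y*k) for x,y in T];S=[(225+x*k,200+y*k) for x,y in S]
for a,b in zip(T,S): print("tri",*tri(a,b),"plane",plane("top",a,.06))
P=np.array([plane("top",a,.06)[:2] for a in T])
c=P.mean(0);y=(P[0]-P[1]+P[3]-P[2]);x=P[0]-P[3]+P[1]-P[2]
yaw=np.arctan2(-y[0],y[1]);yawx=np.arctan2(x[1],x[0]);print("c",c,"yaw",yaw,yawx,"len",np.linalg.norm(y)/2,np.linalg.norm(x)/2)
R=np.array([[np.cos(yaw),-np.sin(yaw)],[np.sin(yaw),np.cos(yaw)]])
print("foot",c+R@[-.075,.105])
W=[((47,295),.018),((232,297),.002),((231,356),.002),((46,354),.018)]
W=np.array([plane("top",(205+x*k,160+y*k),z) for (x,y),z in W]);print(W)
tail=(W[0]+W[3])/2;tip=(W[1]+W[2])/2;d=tip-tail;print("tail",tail,"tip",tip,"len",np.linalg.norm(d[:2]),"yaw",np.arctan2(d[0],-d[1]), "frame",R.T@(tail[:2]-c),R.T@(tip[:2]-c))
# wedge tail top, scene
print(tri((205+46.5*k,160+324.5*k),(225+80*k,200+86*k)))
for n,p,z in(("pen",(140*k,184*k),.0085),("bottle",(160*k,5*k),.08),("dish",(535*k,485*k),.016)):
  print(n,plane("top",(205+p[0],160+p[1]),z))
E
```

```text
tri [0.6906 0.0838 0.0558] 0.0032331125582756286 plane [0.6882 0.0845 0.06  ]
tri [ 0.6584 -0.1701  0.052 ] 0.0021063533736508473 plane [ 0.6577 -0.1687  0.06  ]
tri [ 0.463  -0.1465  0.0583] 0.0015298415332567405 plane [ 0.4637 -0.1466  0.06  ]
tri [0.4949 0.1073 0.0539] 0.005193285862297448 plane [0.4927 0.1082 0.06  ]
c [ 0.5756 -0.0307] yaw -0.11675742277848745 -0.11723199038011019 len 0.25573490378809677 0.1961528754351781
foot [0.5133 0.0824]
[[0.5407 0.2548 0.018 ]
 [0.5379 0.145  0.002 ]
 [0.5019 0.1462 0.002 ]
 [0.5053 0.2557 0.018 ]]
tail [0.523  0.2552 0.018 ] tip [0.5199 0.1456 0.002 ] len 0.1097076510128792 yaw -0.028065286683542284 frame [-0.0855  0.2778] [-0.0758  0.1685]
(array([0.525 , 0.255 , 0.0143]), np.float64(0.004315597216184815))
pen [0.6078 0.1994 0.0085]
bottle [0.7002 0.175  0.08  ]
dish [ 0.4212 -0.0355  0.016 ]
```

```bash
cat >> h.py <<'E'
def to(x,y,z,yaw=-1.688):
    from scipy.spatial.transform import Rotation as Ro
    s=arm.get_state();R=Ro.from_euler("xyz",s["ee_rot"])
    d=R.inv().apply(np.array([x,y,z])-s["eef_pos"])/.08
    w=(R.inv()*Ro.from_euler("xyz",[np.pi,0,yaw])).as_rotvec()/.5
    np.set_printoptions(precision=4,suppress=True)
    print("t",round(s["t"],2),"pos",s["eef_pos"],"rot",s["ee_rot"],"F",s["force"],"norm shift",d,"turn",w,"q6",s["q"][5])
E
python3 -m handwheel '[[[-1,1,0,0,0,-0.7,255],[-1,1,0,0,0,-0.7,255]]]'
python3 -m handwheel '[[[-1,0.55,0,0,0,-0.7,255],[-1,0.55,0,0,0,-0.7,255]]]'
python3 -m handwheel '[[[-1,0.2,0,0,0,-0.7,255],[-1,0.2,0,0,0,-0.7,255]]]'
python3 -c "from h import *; to(.5133,.0824,.12)"
```

```text
t: 0.35
eef_pos: [0.3037, -0.5163, 0.2256]
ee_rot: [3.14, 0.0, -2.39]
force: [0.2, -0.8, 0.9]
width: 0.0729
gripper_force: 0.0
t: 0.6
eef_pos: [0.3329, -0.4287, 0.2265]
ee_rot: [3.142, 0.0, -2.038]
force: [0.4, 0.4, 0.6]
width: 0.0531
gripper_force: 0.0
t: 0.85
eef_pos: [0.355, -0.3502, 0.2266]
ee_rot: [-3.141, 0.001, -1.687]
force: [-0.2, -0.1, 0.9]
width: 0.0332
gripper_force: 0.0
t 0.85 pos [ 0.355  -0.3502  0.2266] rot [-3.1414  0.0005 -1.687 ] F [-0.2225 -0.1452  0.866 ] norm shift [-5.5998 -1.3377  1.335 ] turn [-0.0004  0.001   0.0019] q6 0.26823019662383785
```

```bash
python3 -m handwheel '[[[-1,-0.25,0,0,0,0,255],[-1,-0.25,0,0,0,0,255]]]' >/dev/null
python3 -m handwheel '[[[-1,-0.25,0,0,0,0,255],[-1,-0.25,0,0,0,0,255]]]' >/dev/null
python3 -m handwheel '[[[-1,-0.25,0,0,0,0,255],[-1,-0.25,0,0,0,0,255]]]' >/dev/null
python3 -m handwheel '[[[-1,-0.25,0,0,0,0,255],[-1,-0.25,0,0,0,0,255]]]' >/dev/null
python3 -m handwheel '[[[-1,-0.25,0.5,0,0,0,255],[-1,-0.25,0.5,0,0,0,255]]]' >/dev/null
python3 -m handwheel '[[[-0.6,-0.08,0.8,0,0,0,255],[-0.6,-0.08,0.8,0,0,0,255],[-0.6,-0.08,0.8,0,0,0,255]]]'
python3 - <<'E'
from h import *
to(.5133,.0824,.075)
cv2.imwrite("pics/w1.png",cams.grab_frame("wrist"))
E
```

```text
t: 2.48
eef_pos: [0.5152, 0.0785, 0.1216]
ee_rot: [3.139, -0.002, -1.694]
force: [-0.2, -0.9, 1.1]
width: 0.0002
gripper_force: 0.0
t 2.48 pos [0.5152 0.0785 0.1216] rot [ 3.1394 -0.0018 -1.6938] F [-0.1561 -0.9401  1.0595] norm shift [-0.047   0.0285  0.5827] turn [ 0.0045 -0.0037 -0.0117] q6 -0.651221115985523
```

View pics/w1.png

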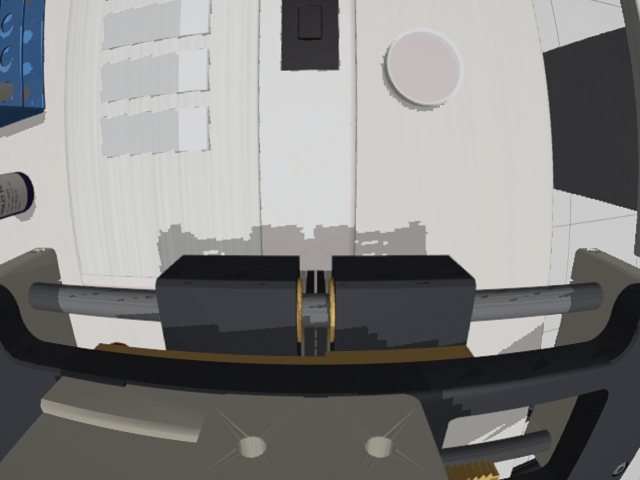

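Wrist view: the closed fingers (col 315) stand above the white strip near the left corner. The near edge is at col 355, and the knob strip and dish are clear of them. Now I'll press down in steps.

```bash
python3 -m handwheel '[[[-0.05,0.03,0.35,0,0,0,255],[-0.05,0.03,0.66,0,0,0,255],[-0.05,0.03,0.7,0,0,0,255]]]' |egrep 'eef|force'
python3 -m handwheel '[[[0,0,0.03,0,0,0,255],[0,0,0.06,0,0,0,255],[0,0,0.06,0,0,0,255]]]' |egrep 'eef|force'
python3 -m handwheel '[[[0,0,0.025,0,0,0,255],[0,0,0.025,0,0,0,255]]]' |egrep 'eef|force'
python3 -m handwheel '[[[0,0,0.025,0,0,0,255],[0,0,0.025,0,0,0,255]]]' |egrep 'eef|force'
```

```text
eef_pos: [0.5136, 0.0819, 0.0668]
force: [0.4, -0.3, -0.3]
gripper_force: 0.0
eef_pos: [0.5142, 0.083, 0.0624]
force: [0.2, -0.0, -0.1]
gripper_force: 0.0
eef_pos: [0.5141, 0.0831, 0.0599]
force: [0.3, 0.4, 1.9]
gripper_force: 0.8
eef_pos: [0.5139, 0.0832, 0.0578]
force: [-1.7, 1.4, 4.7]
gripper_force: 2.0
```

```bash
python3 -m handwheel '[[[0,0,0.025,0,0,0,255],[0,0,0.025,0,0,0,255]]]' |egrep 'eef|force'
python3 -m handwheel '[[[0,0,0.025,0,0,0,255],[0,0,0.025,0,0,0,255]]]' |egrep 'eef|force'
```

```text
eef_pos: [0.5139, 0.0831, 0.0558]
force: [-2.4, 1.5, 4.6]
gripper_force: 2.2
eef_pos: [0.514, 0.0832, 0.0549]
force: [-7.7, 3.6, 17.2]
gripper_force: 8.5
```

```bash
python3 -m handwheel '[[[0,0,-0.015,0,0,0,255],[0,0,-0.015,0,0,0,255],[0,0,-0.015,0,0,0,255]]]' |egrep 'eef|force'
python3 -m handwheel '[[[0,0,-0.04,0,0,0,255],[0,0,-0.1,0,0,0,255],[0,0,-0.5,0,0,0,255],[0,0,-0.9,0,0,0,255],[0,0,-0.9,0,0,0,255]]]' |egrep 'eef|force'
python3 - <<'E'
from h import *
f=cams.grab_frame("top");cv2.imwrite("pics/top1.png",f)
a=cv2.imread("pics/top0.png")
d=cv2.absdiff(a,f).max(2);print("diff in wedge area",d[240:275,210:285].max())
to(.56,.345,.13)
E
```

```text
eef_pos: [0.514, 0.0831, 0.0552]
force: [-3.2, 2.9, 7.4]
gripper_force: 3.6
eef_pos: [0.5153, 0.0834, 0.1294]
force: [0.2, 0.3, -0.4]
gripper_force: 0.0
diff in wedge area 120
t 5.33 pos [0.5143 0.0831 0.1278] rot [-3.1401  0.0013 -1.6951] F [ 0.518   0.5752 -0.6423] norm shift [-3.3197 -0.1613 -0.0223] turn [-0.0031  0.0026 -0.0142] q6 -0.6613658034371107
```

```bash
python3 -m handwheel '[[[-1,-0.05,0,0,0,-0.19,255],[-1,-0.05,0,0,0,-0.19,255]]]' >/dev/null
python3 -m handwheel '[[[-1,0,0,0,0,0,255],[-1,0,0,0,0,0,255]]]' >/dev/null
python3 -m handwheel '[[[-0.6,0,0,0,0,0,255],[-0.6,0,0,0,0,0,255],[-0.6,0,0,0,0,0,255]]]'|egrep 'eef|rot'
python3 -c "from h import *; to(.5239,.288,.006,-1.599)"
```

```text
eef_pos: [0.5307, 0.2889, 0.1259]
ee_rot: [3.14, -0.002, -1.6]
t 6.2 pos [0.5307 0.2889 0.1259] rot [ 3.1398 -0.0015 -1.5999] F [ 0.1816  0.9528 -0.3213] norm shift [0.0118 0.0825 1.4989] turn [ 0.0035 -0.0031 -0.0019] q6 -0.8502416498694076
```

```bash
python3 -m handwheel '[[[0,0.08,0.7,0,0,0,255],[0,0.08,1,0,0,0,255],[0,0.08,1,0,0,0,255]]]' |egrep 'eef|force'
python3 -m handwheel '[[[0,0,0.3,0,0,0,255],[0,0,0.49,0,0,0,255],[0,0,0.49,0,0,0,255],[0,0,0.49,0,0,0,255]]]' |egrep 'eef|force'
python3 - <<'E'
from h import *
to(.5239,.268,.006,-1.599)
cv2.imwrite("pics/s1.png",cv2.resize(cams.grab_frame("scene")[180:300,200:360],(800,600),interpolation=cv2.INTER_CUBIC))
E
```

```text
eef_pos: [0.5239, 0.2876, 0.045]
force: [-0.5, -0.4, 0.7]
gripper_force: 0.0
eef_pos: [0.5256, 0.2902, 0.0087]
force: [-0.0, -0.5, -0.2]
gripper_force: 0.0
t 7.08 pos [0.5256 0.2902 0.0087] rot [-3.1408  0.0006 -1.5997] F [-0.0128 -0.526  -0.1609] norm shift [0.2781 0.0133 0.0334] turn [-0.0017  0.0013 -0.0013] q6 -0.8589207320281113
```

View pics/s1.png

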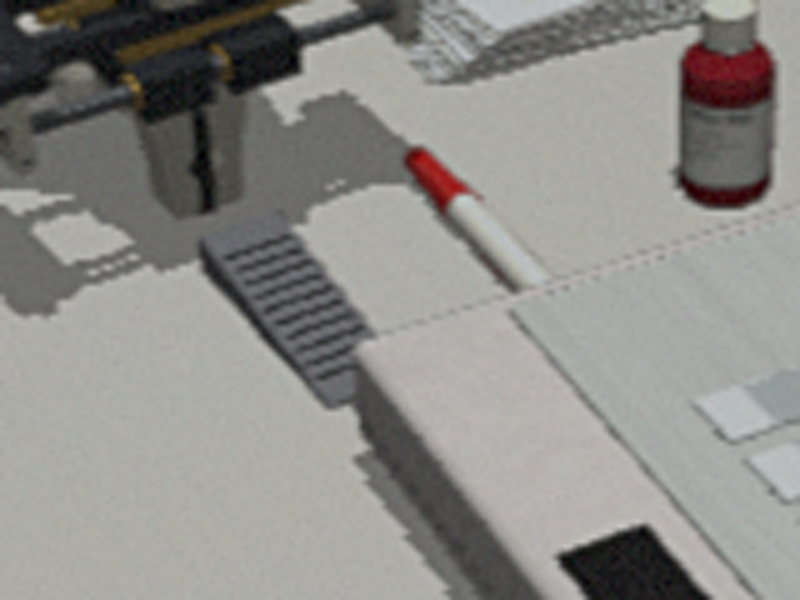

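The view shows the fingertip just behind the tail (205, 210), with the tail edge at (203–280, 215–245). The pen and bottle are clear. Now I'll push.

```bash
python3 -m handwheel '[[[0.1,0,0.03,0,0,0,255],[0.2,0,0.03,0,0,0,255],[0.3,0,0.03,0,0,0,255],[0.35,0,0.03,0,0,0,255],[0.4,0,0.03,0,0,0,255]]]' |egrep 'eef|force'
python3 -m handwheel '[[[0.1,0.005,0,0,0,0,255],[0.2,0.01,0,0,0,0,255],[0.3,0.02,0,0,0,0,255],[0.4,0.03,0,0,0,0,255],[0.45,0.03,0,0,0,0,255]]]' |egrep 'eef|force'
python3 - <<'E'
from h import *
to(.52,.17,.006,-1.599)
cv2.imwrite("pics/s2.png",cv2.resize(cams.grab_frame("scene")[180:300,200:360],(800,600),interpolation=cv2.INTER_CUBIC))
E
```

```text
eef_pos: [0.5243, 0.2578, 0.0055]
force: [-0.2, 1.0, -0.4]
gripper_force: 0.3
eef_pos: [0.5205, 0.2214, 0.0054]
force: [0.7, 0.3, -0.5]
gripper_force: 0.3
t 8.38 pos [0.5205 0.2214 0.0054] rot [ 3.1413 -0.0002 -1.6002] F [ 0.7197  0.3335 -0.5002] norm shift [ 0.6418 -0.0126 -0.0078] turn [ 0.0005 -0.0003 -0.0023] q6 -0.7773028604288026
```

View pics/s2.png

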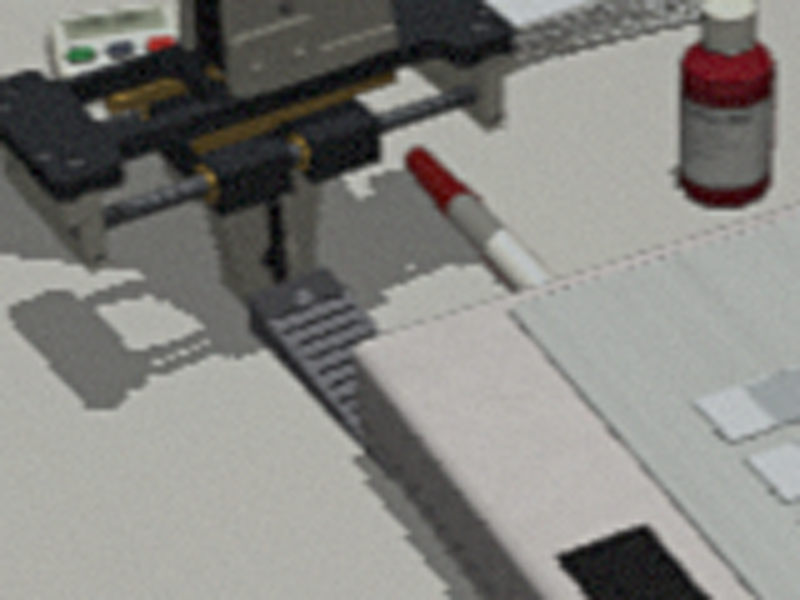

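The wedge follows without visible turning and its tip is already under the plate edge. The finger looks a little to the -x side of the tail centre, so I'll check that with the calibration.

Run:
```python
from h import *
c=cams.camera_info("scene")
def px(X):
    p=c["camera_matrix"]@(c["R"]@X+c["t"]);p=p[:2]/p[2];return (p-[200,180])*5
for y in(.2214,.2164,.2114): print(px([.5205,y,.018]))
for u in((252,310),(330,272)): print(plane("scene",(200+u[0]/5,180+u[1]/5),.018))
```

```text
[267.78965332 261.36830506]
[274.04950108 267.30093952]
[280.34733094 273.2695707 ]
[0.49932695 0.19637334 0.018     ]
[0.53688646 0.20077214 0.018     ]
```

The finger is centred to within a few mm. I'll keep pushing in small steps and watch the force.

```bash
python3 -m handwheel '[[[0.06,0,0,0,0,0,255],[0.12,0,0,0,0,0,255],[0.18,0,0,0,0,0,255]]]' |egrep 'eef|force:'
python3 -m handwheel '[[[0.05,0,0,0,0,0,255],[0.1,0,0,0,0,0,255]]]' |egrep 'eef|force:'
python3 -m handwheel '[[[0.03,0,0,0,0,0,255],[0.06,0,0,0,0,0,255]]]' |egrep 'eef|force:'
```

```text
eef_pos: [0.5202, 0.2074, 0.0053]
force: [-0.1, 1.5, -0.9]
gripper_force: 0.3
eef_pos: [0.52, 0.1993, 0.0053]
force: [-0.1, 0.1, 0.1]
gripper_force: 0.2
eef_pos: [0.5199, 0.1947, 0.0053]
force: [0.0, 0.3, -0.2]
gripper_force: 0.1
```

```bash
python3 -m handwheel '[[[0.03,0,0,0,0,0,255],[0.06,0,0,0,0,0,255]]]' |egrep 'eef|force:'
```

```text
eef_pos: [0.5198, 0.19, 0.0053]
force: [-0.8, -0.4, -0.7]
gripper_force: 0.1
```

```bash
python3 -m handwheel '[[[0.03,0,0,0,0,0,255],[0.05,0,0,0,0,0,255]]]' |egrep 'eef|force:'
python3 -m handwheel '[[[0.03,0,0,0,0,0,255],[0.05,0,0,0,0,0,255]]]' |egrep 'eef|force:'
```

```text
eef_pos: [0.5204, 0.187, 0.0056]
force: [0.1, 7.6, -1.0]
gripper_force: 3.5
eef_pos: [0.5218, 0.1857, 0.0062]
force: [-2.1, 16.4, -2.4]
gripper_force: 8.7
```

```bash
python3 -m handwheel '[[[0.03,0,0,0,0,0,255],[0.04,0,0,0,0,0,255]]]' |egrep 'eef|force:'
python3 -m handwheel '[[[0.03,0,0,0,0,0,255],[0.03,0,0,0,0,0,255]]]' |egrep 'eef|force:'
```

```text
eef_pos: [0.522, 0.1833, 0.0064]
force: [-2.3, 17.8, -3.1]
gripper_force: 8.6
eef_pos: [0.5218, 0.1806, 0.0064]
force: [-1.3, 14.9, -1.8]
gripper_force: 7.8
```

The wedge met the foot at about TCP y = 0.188, and I pushed harder than intended. I'll back off and check whether the plate shifted.

```bash
python3 -m handwheel '[[[-0.1,0,0,0,0,0,255],[-0.3,0,-0.2,0,0,0,255],[-0.5,0,-0.9,0,0,0,255],[-0.5,0,-1,0,0,0,255]]]' |egrep 'eef|force:'
python3 - <<'E'
from h import *
to(.5,.09,.12)
f=cams.grab_frame("top");a=cv2.imread("pics/top0.png");g=cams.grab_frame("scene");b=cv2.imread("pics/scene0.png")
cv2.imwrite("pics/top2.png",f);cv2.imwrite("pics/sc2.png",g)
G=lambda i:cv2.cvtColor(i,6).astype(np.float32)
for n,i,j,r in(("top strip",a,f,(245,280,355,420)),("top slides",a,f,(180,240,338,420)),("scene strip",b,g,(280,335,305,365)),("scene slides",b,g,(245,310,335,425)),("scene book(ref)",b,g,(240,320,430,545))):
    y0,y1,x0,x1=r;print(n,cv2.phaseCorrelate(G(i)[y0:y1,x0:x1],G(j)[y0:y1,x0:x1],cv2.createHanningWindow((x1-x0,y1-y0),cv2.CV_32F)))
cv2.imwrite("pics/s3.png",cv2.resize(g[180:300,200:360],(800,600),interpolation=cv2.INTER_CUBIC))
E
```

```text
eef_pos: [0.5224, 0.2183, 0.089]
force: [0.3, 0.3, -1.0]
gripper_force: 0.0
t 11.05 pos [0.5224 0.2183 0.089 ] rot [-3.1369  0.0029 -1.5981] F [ 0.3131  0.3312 -1.0219] norm shift [ 1.6101  0.2346 -0.3936] turn [-0.0091  0.0063  0.1797] q6 -0.7706045366600852
top strip ((2.434398152973401, -0.5722445085511048), 0.8033071848345391)
top slides ((1.8830266512171576, -0.37546707795519296), 0.8693107580255579)
scene strip ((2.5192672337697566, 1.529873460889192), 0.9173970333735149)
scene slides ((1.795052864444429, 1.1637931928729373), 0.9611550404701704)
scene book(ref) ((0.015611726667003722, 0.009862770040165003), 0.8956526152292887)
```

View pics/s3.png

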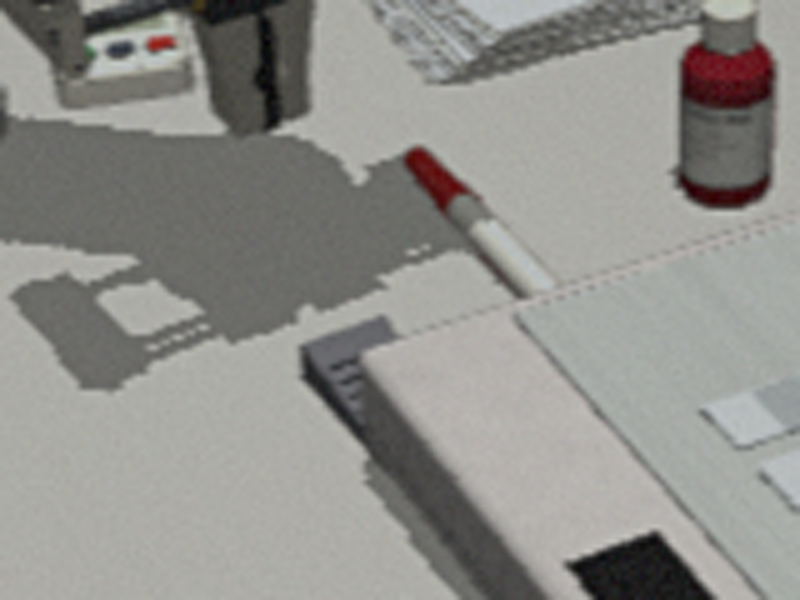

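The wedge is snug under the corner, with its tail at (305–395, 320–370). The plate shifted only about 4 mm, well inside the 25 mm limit. Next, the press test.

```bash
python3 -m handwheel '[[[0,0,-0.4,0,0,0,255],[0.4,0,-0.4,0,0,0,255],[1,0.05,-0.4,0,0,0,255]]]' >/dev/null
python3 -m handwheel '[[[0.74,0.05,0,0,0,0,255],[0.74,0.05,0,0,0,0,255],[0.74,0.05,0.4,0,0,0,255],[0.74,0.05,0.65,0,0,0,255]]]' |egrep 'eef|force:'
python3 -c "from h import *; to(.512,.079,.064,-1.599)"
```

```text
eef_pos: [0.5073, 0.0769, 0.0632]
force: [0.5, -1.0, -0.2]
gripper_force: 0.0
t 12.03 pos [0.5073 0.0769 0.0632] rot [ 3.1391 -0.0012 -1.6008] F [ 0.4878 -0.9724 -0.1619] norm shift [-0.0283 -0.0574 -0.0103] turn [ 0.0049 -0.0024 -0.0036] q6 -0.5628748080766653
```

```bash
python3 -m handwheel '[[[-0.03,-0.06,0.02,0,0,0,255],[-0.03,-0.06,0.02,0,0,0,255],[-0.03,-0.06,0.02,0,0,0,255]]]' |egrep 'eef|force:'
python3 -m handwheel '[[[0,0,0.015,0,0,0,255],[0,0,0.015,0,0,0,255]]]' |egrep 'eef|force:'
```

```text
eef_pos: [0.5138, 0.0802, 0.0643]
force: [0.5, -0.0, 0.4]
gripper_force: 0.0
eef_pos: [0.5134, 0.0799, 0.0629]
force: [0.6, -0.3, -0.3]
gripper_force: 0.0
```

```bash
python3 -m handwheel '[[[0,0,0.01,0,0,0,255],[0,0,0.01,0,0,0,255]]]' |egrep 'eef|force:'
```

```text
eef_pos: [0.5134, 0.0798, 0.0618]
force: [0.2, 0.1, -0.7]
gripper_force: 0.0
```

```bash
python3 -m handwheel '[[[0,0,0.01,0,0,0,255],[0,0,0.015,0,0,0,255]]]' |egrep 'eef|force:'
python3 -m handwheel '[[[0,0,0.01,0,0,0,255],[0,0,0.01,0,0,0,255]]]' |egrep 'eef|force:'
```

```text
eef_pos: [0.5134, 0.0798, 0.0605]
force: [-0.3, 1.2, 0.7]
gripper_force: 0.0
eef_pos: [0.5134, 0.0798, 0.0603]
force: [-2.3, 0.7, 5.7]
gripper_force: 3.3
```

```bash
python3 -m handwheel '[[[0,0,0.01,0,0,0,255],[0,0,0.01,0,0,0,255],[0,0,0.01,0,0,0,255]]]' |egrep 'eef|force:'
```

```text
eef_pos: [0.5134, 0.0798, 0.0602]
force: [-5.5, -0.5, 14.5]
gripper_force: 7.2
```

```bash
python3 -m handwheel '[[[0,0,-0.008,0,0,0,255],[0,0,-0.008,0,0,0,255],[0,0,-0.008,0,0,0,255],[0,0,-0.008,0,0,0,255]]]' |egrep 'eef|force:'
python3 -m handwheel '[[[0,0,0,0,0,0,255],[0,0,0,0,0,0,255],[0,0,0,0,0,0,255]]]' |egrep 'eef|force:'
```

```text
eef_pos: [0.5134, 0.0798, 0.0602]
force: [-3.1, -0.6, 8.7]
gripper_force: 4.3
eef_pos: [0.5134, 0.0798, 0.0602]
force: [-3.2, 0.1, 8.9]
gripper_force: 4.3
```

```bash
python3 -m handwheel '[[[0,0,-0.004,0,0,0,255],[0,0,-0.004,0,0,0,255],[0,0,-0.004,0,0,0,255],[0,0,-0.004,0,0,0,255]]]' |egrep 'eef|force:'
python3 -c "
from station import arm
s=arm.get_state();print(s['t'],s['force'])
if 4.5<s['force'][2]<10: print(arm.job_done())"
```

```text
eef_pos: [0.5134, 0.0798, 0.0603]
force: [-2.3, -0.4, 6.8]
gripper_force: 3.3
15.15 [-2.32969619 -0.42344768  6.84851139]
the job is handed in; nothing more can be done
None
```

I handed the job in at 15.2 s holding about 6.8 N on the corner, with the wedge snug under the short foot and no sinking felt there under presses up to 14.5 N; pushing the wedge reached about 18 N, over the 9 N the task gave as safe, and shifted the plate about 4 mm (limit 25 mm).

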